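# Tamp the ballast slugs level in the weight box

## Robot

A 7-joint arm with a two-finger parallel gripper is mounted at the origin on the work surface. World frame = base frame: x ahead of the robot, y to its left, z up, the work surface at z = 0. Lengths are in m, angles in rad, forces in N, time in s.
With the tool pointing down it reaches from about 0.35 to 0.9 m from the base axis. Payload 8.1 kg.
Tool frame: the origin (TCP) lies at the very end of the fingers, on their centre line; the grasp point (between the pads) lies 19 mm behind it; z points along the fingers, y is the line along which they close (so a half turn about z gives the same grasp; the last joint's range is limited). The gripper opens to 92 mm and grips with 3 to 60 N. Pads are 19 mm wide; open, the fingers measure 130 mm over their backs; the gripper's body (75 mm by 190 mm) begins 47 mm behind the grasp point.
Start: joints at [1.17, 0.434, 0.025, 1.573, -0.012, 1.134, -0.075], TCP at [0.183, -0.598, 0.227] pointing down, gripper open.
Joint ranges: [-2.62, 2.62], [-0.44, 2.09], [-1.27, 1.32], [0.08, 2.57], [-1.32, 4.46], [0.12, 2], [-2.74, 2.74]. Speed limits (rad/s): [2.22, 2.22, 3.01, 3.01, 3.14, 3.14, 3.14].

## Interface

Orientations are given as a rotation vector (axis times angle).
In Python, from cell import arm gives the robot as it stands.
- The arm moves only by the tool jog_arm, never from a script. Its argument "rows" is a list of rows, each a list of 3 entries, a list of its own where there are three numbers: the shift along the world's x, y, z in cm, then the turn, a rotation vector about the world's x, y, z in degrees, then the opening, from 0 (shut) to 1 (fully open). A call has 1 to 8 rows; each row is the pose to reach, as a shift and turn from the pose commanded when the call began; what a row does not reach only later rows make up. A row lasts 1/8 s, in which the tool goes at most 62.5 mm and 10.7 degrees, less where a joint would pass 70% of its speed; a pose out of reach is approached as far as the arm can. A call with a gripper value outside its range is refused whole. The fingers move at their own pace and stop on an object; "newtons" is the grip in N (left out, the last holds). Time passes only in rows, so rows that repeat a pose let the fingers close. It gives the time, the measured TCP pose, the force, the opening and the grip force at its end, in the units of the state.
- arm.observe(): the state, without advancing time (a new reading comes with each control period).
- arm.get_image(name): name is "side" or "top" or "wrist"; returns a dict with "img" (384x512x3 uint8, red, green, blue), "depth" (384x512 float32, m along the optical axis (not along the pixel's ray), 0 where there is no reading), "fx", "fy", "cx", "cy" (pixels), "dist_coeffs" ([k1, k2, p1, p2, k3] as OpenCV has them; the pictures are not rectified), "rvec" (rotation vector, rad) and "tvec" (3), from world to camera coordinates, as OpenCV has them; the wrist camera has in their place "mount" (4x4, takes a point from camera to tool coordinates, whose origin is the TCP and whose axes are the flange's). Camera axes: x right, y down, z forward; pixel columns grow to the right and rows downward; lengths in m; the calibration is good to about 2 mm. A picture is of the moment at which its call begins: read the wrist's pose just before it.
- arm.sign_off(): hands the job in; it is judged then, once.
The state is a dict: "clock": time; "joints": joint angles; "dq": joint speeds; "joint_efforts": joint torques, N m; "position": TCP position; "ee_rot": TCP orientation; "force": force on the tool from outside, world axes, zero at the start; "ft_torque": the same for the moment, N m; "width": opening from 0.0 (shut) to 1.0 (fully open); "gripper_force": force on a finger pad.
Only numpy, scipy, OpenCV 4.12 (cv2) and the standard library are available. Lean on these libraries where they do the work, as an engineer would, in place of code of your own. Each camera call takes 0.05 s, during which the arm holds its last target. There are 200 camera calls.

## Task

Take the flat tamper by its handle and tamp the loose steel slugs in the ballast box, row by row, until all six are fully seated and level: press each row slowly straight down until it meets a firm stop, and hold it there for a moment with a steady 15 to 25 N. No blows, and never over 40 N on a slug or on the box. Then stand the tamper upright on its cork pad and let go, leaving the other things on the bench alone.

Things in the scene. Friction and masses are not known exactly. Their poses are not given: they have to be found in the camera images.
- ballast_box: Open-topped plain steel box fixed to the bench, 84 mm wide (its x), 118 mm long (its y), 62 mm high, walls 6 mm, inside 72 by 106 mm; origin under its centre, on the bench; a small round stud on its -x side. Inside stand six loose dark steel slugs, three rows of two: cells at x = -17 or +17 mm and y = -34, 0 or +34 mm from the middle. They can shift about 2 mm.
- box_rim (a point): Centre of the box's open top, level with the rim, axes as the box. Each slug stands on its own small hidden foot held by dry friction: it gives way under about 2 to 4 N (two under the tamper: 4 to 8 N), stays where it is left and does not spring back. Fully down, it sits on the box's hard floor, whose depth differs from box to box, and the force climbs steeply, some 5 to 20 N per mm of commanded motion: meet it at 20 mm/s or less.
- slug0_c (a point): Centre of a loose slug, half-way up: dark steel, chunky, round, 30 mm across, 26 mm high, 110 g. At the start its centre is 44 to 53 mm above the box's underside. Fully seated, it is 23 to 41 mm above it (its top 8 to 26 mm below the rim), the same for all six: how deep the floor lies cannot be seen and must be felt.
- slug1_c (a point): Centre of a loose slug, half-way up: dark steel, chunky, square, 28 mm by 28 mm with rounded edges, 26 mm high, 110 g. At the start its centre is 44 to 53 mm above the box's underside. Fully seated, it is 23 to 41 mm above it (its top 8 to 26 mm below the rim), the same for all six: how deep the floor lies cannot be seen and must be felt.
- slug2_c (a point): Centre of a loose slug, half-way up: dark steel, chunky, round, 30 mm across, 26 mm high, 110 g. At the start its centre is 44 to 53 mm above the box's underside. Fully seated, it is 23 to 41 mm above it (its top 8 to 26 mm below the rim), the same for all six: how deep the floor lies cannot be seen and must be felt.
- slug3_c (a point): Centre of a loose slug, half-way up: dark steel, chunky, round, 30 mm across, 26 mm high, 110 g. At the start its centre is 44 to 53 mm above the box's underside. Fully seated, it is 23 to 41 mm above it (its top 8 to 26 mm below the rim), the same for all six: how deep the floor lies cannot be seen and must be felt.
- slug4_c (a point): Centre of a loose slug, half-way up: dark steel, chunky, square, 28 mm by 28 mm with rounded edges, 26 mm high, 110 g. At the start its centre is 44 to 53 mm above the box's underside. Fully seated, it is 23 to 41 mm above it (its top 8 to 26 mm below the rim), the same for all six: how deep the floor lies cannot be seen and must be felt.
- slug5_c (a point): Centre of a loose slug, half-way up: dark steel, chunky, round, 30 mm across, 26 mm high, 110 g. At the start its centre is 44 to 53 mm above the box's underside. Fully seated, it is 23 to 41 mm above it (its top 8 to 26 mm below the rim), the same for all six: how deep the floor lies cannot be seen and must be felt.
- tamper_handle (a point): Point on the axis of the tamper's handle, 85 mm above its flat underside. The handle is an upright square wooden bar, 24 mm by 24 mm, parallel with the foot's sides, from 18 to 122 mm above the underside; a 26 mm square cap ends at 127 mm. The tamper weighs about 0.3 kg and stands upright. Axes as tamper_face.
- tamper_face (a point): Centre of the flat underside of the tamper's foot; x along its 62 mm side, y along its 32 mm side, z up along the handle. The foot is a flat aluminium plate, 62 by 32 mm, 12 mm thick. It goes into the box with its 62 mm side along the box's 72 mm width, and covers one row of two slugs: it must be set down on each of the three rows.
- cork_pad: Fixed round cork pad, 110 mm across and 6 mm thick, where the tamper stands at the start and at the end; origin under its centre.
- tall_weight: Bystander: dark steel cylinder weight, 50 mm across, 45 mm high; origin under its centre.
- flat_weight: Bystander: flat dark steel disc weight, 60 mm across, 18 mm high; origin under its centre.
- wood_rule: Bystander: flat wooden rule, 240 mm by 30 mm by 8 mm; origin under its centre, x along it.
Not all that is in view belongs to the job. What is shaped like the part that bears slug4_c but orange is not meant. Leave any purple look-alike of the part that bears slug0_c alone.

How it is judged:
By the outcome, as a careful person would: the job done as asked, in the order asked, and still so for the second after the job is handed in, with the robot touching nothing.
It also fails if it takes over 72 s, if anything falls off the work surface, if the arm or the gripper's body presses on something with over 40 N, if the wrist force passes 120 N, or if a joint passes its speed limit or range.

## Working session

There is one attempt and no reset: what is moved stays moved. The work goes in short steps, Python scripts to look and compute and a tool call to move; the robot and the scene stay as the last step left them, time stands still between calls to the robot, and variables do not carry over. Pictures are saved under pics/ and viewed, at most 10 in all, crops included, and the job is handed in when it is done.

Besides the shell and the picture viewer there is one more tool, called after "Call:" by a JSON object that holds its "api" and its "payload". jog_arm: Moves the arm, as the interface text tells. Its arguments: {"type":"object","properties":{"rows":{"type":"array","items":{"type":"array"}},"newtons":{"type":"number"}},"required":["rows"]}

```bash
mkdir -p pics; cat > h.py <<'E'
import numpy as np, cv2, os
from cell import arm
def grab(n, f=None):
    d=arm.get_image(n); np.savez('%s.npz'%(f or n), **d)
    cv2.imwrite('pics/%s.png'%(f or n), d['img'][...,::-1]); return d
def cloud(d):
    "world xyz per pixel (fixed cameras)"
    h,w=d['depth'].shape; K=np.array([[d['fx'],0,d['cx']],[0,d['fy'],d['cy']],[0,0,1.]])
    uv=np.stack(np.meshgrid(np.arange(w),np.arange(h)),-1).reshape(-1,1,2).astype(float)
    n=cv2.undistortPoints(uv,K,np.array(d['dist_coeffs'],float)).reshape(h,w,2)
    z=d['depth'].astype(float); P=np.dstack([n*z[...,None],z])
    if 'rvec' in d:
        R=cv2.Rodrigues(np.array(d['rvec'],float))[0]; return (P-np.array(d['tvec']).ravel())@R
    s=arm.observe(); M=np.array(d['mount']); R=cv2.Rodrigues(np.array(s['ee_rot'],float))[0]
    return (P@M[:3,:3].T+M[:3,3])@R.T+np.array(s['position'])
E
python3 - <<'E'
from h import *
print(arm.observe())
a=grab('top','top0'); b=grab('side','side0')
cv2.imwrite('pics/both0.png', cv2.resize(np.vstack([a['img'],b['img']])[...,::-1],(400,600)))
for d in(a,b):
    c=cloud(d); print(c[200,256], d['rvec'],d['tvec'])
E
```

```text
{'clock': 0.0, 'joints': array([ 1.17040631,  0.43519591,  0.02495987,  1.57410366, -0.01159369,
        1.13394625, -0.07511449]), 'dq': array([-0.00101747, -0.0008554 ,  0.00115434,  0.00018241,  0.00068829,
       -0.0013477 ,  0.00095854]), 'joint_efforts': array([-2.82455294e-04, -6.67845941e+01,  9.84624512e-01, -3.14461684e+01,
       -6.06983900e-02,  4.30359878e-02,  1.41128753e-04]), 'position': array([ 0.18318597, -0.59703237,  0.22595908]), 'ee_rot': array([-3.10540020e+00, -4.65715283e-01,  5.63314361e-04]), 'force': array([ 0.57601994, -0.50872065, -0.13813568]), 'ft_torque': array([0.00953602, 0.01913626, 0.02495712]), 'gripper_force': 0.0, 'width': 0.9987287220590526}
[ 0.55539901 -0.01120479 -0.00118085] [ 2.1380787  -2.1765304   0.14224571] [0.01206678 0.57432883 1.05799142]
[ 0.60103672 -0.06822309 -0.00099586] [ 0.8573821  -2.54567858  1.05100732] [0.43469417 0.31152141 0.70554018]
```

View pics/top0.png

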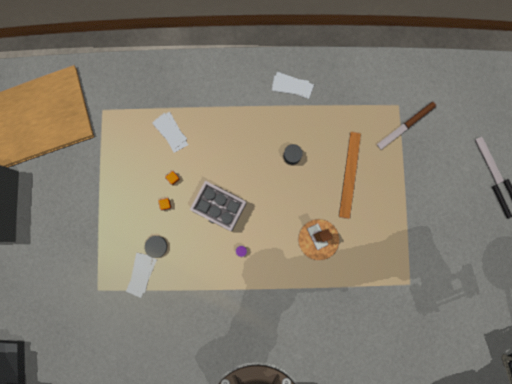

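View pics/side0.png

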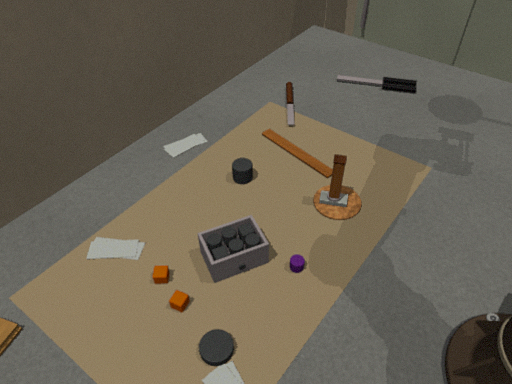

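The top view shows the tamper at (319,238) on the pad and the ballast box at (219,207). The orange squares at (173,178) and (165,204) and the purple disc at (241,251) are decoys. The side view agrees: tamper at (338,180), box at (234,248). The only thing that looks like the tamper is the tamper itself; the knife at (405,125) and the rule at (350,175) are clearly different.

```bash
python3 - <<'E'
from h import *
cs={}
for n in('top0','side0'):
    d=dict(np.load(n+'.npz')); c=cloud(d); cs[n]=c; print(n)
    X,Y,Z=c[...,0],c[...,1],c[...,2]
    px={'top0':[(319,238),(219,207)],'side0':[(338,180),(234,248)]}[n]
    for (u,v),nm in zip(px,('tamper','box')):
        r=45
        m=np.zeros(Z.shape,bool); m[max(0,v-r):v+r,u-r:u+r]=1; m&=d['depth']>0
        bands=dict(tamper=[(.011,.022),(.04,.12),(.127,.14)],box=[(.055,.07)])[nm]
        for lo,hi in bands:
            p=c[m&(Z>lo)&(Z<hi)]
            if len(p)<5: print(nm,lo,len(p));continue
            q=(p[:,:2]*1000).astype(np.float32); rc=cv2.minAreaRect(q)
            print(nm,lo,hi,len(p),'z',np.median(p[:,2]).round(4),'rect',np.round(rc[0],1),np.round(rc[1],1),round(rc[2],1),'mean',p[:,:2].mean(0).round(4))
        if nm=='tamper': 
            p=c[m&(Z>.003)&(Z<.009)]; print('pad',len(p), cv2.minEnclosingCircle((p[:,:2]*1000).astype(np.float32)))
d=np.load('top0.npz')['img'];e=np.load('side0.npz')['img']
a=cv2.resize(d[165:265,170:350],(720,400),interpolation=cv2.INTER_CUBIC)
cv2.imwrite('pics/crop1.png',a[...,::-1])
E
```

```text
top0
tamper 0.011 0.022 170 z 0.0166 rect [ 486.7 -194.2] [ 74.  185.3] 58.9 mean [ 0.4634 -0.1745]
tamper 0.04 0.12 56 z 0.0788 rect [ 455.4 -161.5] [15.2 30.2] 75.3 mean [ 0.4521 -0.1601]
tamper 0.127 0.14 115 z 0.1322 rect [ 454.6 -169.8] [23.3 26.8] 25.1 mean [ 0.4545 -0.1694]
pad 1613 ((451.8831481933594, -180.16937255859375), 161.31253051757812)
box 0.055 0.07 986 z 0.0605 rect [536.7  87.7] [119.2  84.4] 61.7 mean [0.5364 0.0864]
side0
tamper 0.011 0.022 215 z 0.0169 rect [ 455.1 -169.5] [61.6 35.2] 25.8 mean [ 0.453  -0.1654]
tamper 0.04 0.12 306 z 0.0811 rect [ 450.7 -159.7] [23.8  8. ] 23.5 mean [ 0.4509 -0.1599]
tamper 0.127 0.14 115 z 0.1317 rect [ 455.1 -170. ] [26.2 27.6] 18.4 mean [ 0.4544 -0.1681]
pad 1273 ((506.03448486328125, -235.13848876953125), 167.36697387695312)
box 0.055 0.07 1618 z 0.0603 rect [537.6  88.9] [118.2  87.4] 61.6 mean [0.5354 0.0902]
```

View pics/crop1.png

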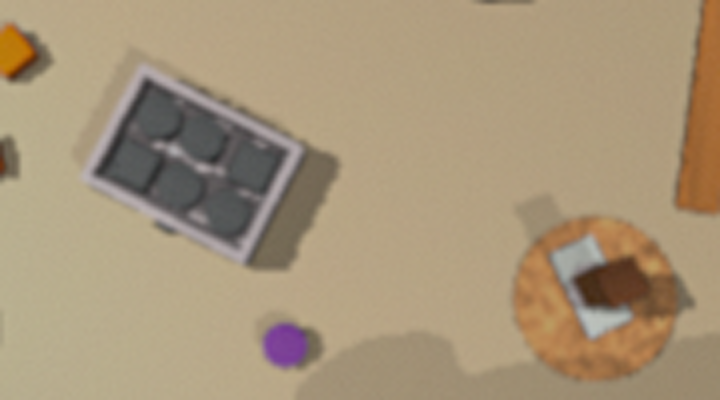

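The crop confirms it: the tamper stands on the cork pad with its foot's long side at about 25° in the world frame. The box's x axis is at about -28.3°, with the stud on the -x side as described. I'll move above the tamper now.

Call:
{"api": "jog_arm", "payload": {"rows": [[[7, 11, 1.5], [0, 0, 12], 1], [[13, 21, 1.5], [0, 0, 24], 1], [[20, 32, 1.5], [0, 0, 36], 1], [[24, 38, 1.5], [0, 0, 48], 1], [[27.2, 42.7, 1.5], [0, 0, 60], 1], [[27.2, 42.7, 1.5], [0, 0, 72], 1], [[27.2, 42.7, 1.5], [0, 0, 85], 1], [[27.2, 42.7, 1.5], [0, 0, 98], 1]], "newtons": 40}}

```text
clock: 1.1
position: [0.4522, -0.1745, 0.2417]
ee_rot: [1.948, 2.464, -0.0]
force: [1.3, 0.2, 1.0]
width: 0.998
gripper_force: 0.0
```

Call:
{"api": "jog_arm", "payload": {"rows": [[[0, 0, 0], [0, 0, 0], 1], [[0, 0, 0], [0, 0, 0], 1]]}}

```text
clock: 1.35
position: [0.4512, -0.1767, 0.2413]
ee_rot: [-1.956, -2.457, 0.001]
force: [-0.6, -1.3, 0.3]
width: 0.996
gripper_force: 0.0
```

```bash
cat >> h.py <<'E'
def st():
    s=arm.observe(); R=cv2.Rodrigues(np.array(s['ee_rot'],float))[0]
    print('t',round(s['clock'],2),'p',np.round(s['position'],4),'z',R[:,2].round(4),'yawY',round(np.degrees(np.arctan2(R[1,1],R[0,1])),2),'F',np.round(s['force'],1),'T',np.round(s['ft_torque'],2),'w',round(s['width'],3),'g',round(s['gripper_force'],1))
E
python3 - <<'E'
from h import *
st(); d=grab('wrist','w1'); c=cloud(d); Z=c[...,2]
for lo,hi in((.125,.14),(.012,.024),(.03,.12)):
    p=c[(Z>lo)&(Z<hi)&(np.hypot(c[...,0]-.455,c[...,1]+.17)<.05)]
    if len(p)>5: print(lo,len(p),np.median(p[:,2]),cv2.minAreaRect((p[:,:2]*1000).astype(np.float32)))
E
```

```text
t 1.35 p [ 0.4512 -0.1767  0.2413] z [-1.e-03 -2.e-04 -1.e+00] yawY 12.94 F [-0.6 -1.3  0.3] T [-0.03 -0.11  0.02] w 0.996 g 0.0
0.125 730 0.1322485498093381 ((455.965576171875, -170.39659118652344), (25.981019973754883, 26.124980926513672), 24.12148666381836)
0.012 670 0.017427014101964747 ((455.8393859863281, -170.2678985595703), (62.11595916748047, 32.13285827636719), 24.10126495361328)
0.03 265 0.0839326120480175 ((451.5734558105469, -160.73072814941406), (23.921287536621094, 3.209009885787964), 24.78500747680664)
```

View pics/w1.png

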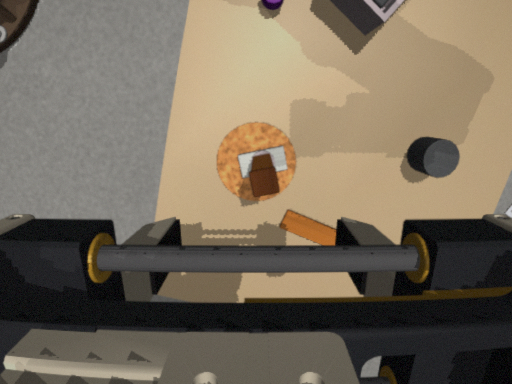

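The wrist view shows the tamper clearly, with its cap at (263,178) on the foot. The foot measures 62.1 x 32.1 mm, centred at (0.4559, -0.1703) and at 24.1°. Next I align and descend.

Call:
{"api": "jog_arm", "payload": {"rows": [[[0.5, 0.65, 0], [0, 0, 6], 1], [[0.5, 0.65, 0], [0, 0, 11.2], 1], [[0.5, 0.65, -4], [0, 0, 11.2], 1], [[0.5, 0.65, -8], [0, 0, 11.2], 1], [[0.5, 0.65, -8], [0, 0, 11.2], 1], [[0.5, 0.65, -8], [0, 0, 11.2], 1]]}}

```text
clock: 2.15
position: [0.457, -0.1706, 0.1628]
ee_rot: [1.708, 2.635, 0.0]
force: [-0.2, -0.2, -0.5]
width: 1.003
gripper_force: 0.0
```

```bash
python3 - <<'E'
from h import *
st(); d=grab('wrist','w2'); c=cloud(d); Z=c[...,2]
for lo,hi in((.125,.14),(.012,.024)):
    p=c[(Z>lo)&(Z<hi)&(np.hypot(c[...,0]-.455,c[...,1]+.17)<.04)]
    if len(p)>5: print(lo,len(p),np.median(p[:,2]),cv2.minAreaRect((p[:,:2]*1000).astype(np.float32)))
E
```

```text
t 2.15 p [ 0.457  -0.1706  0.1628] z [ 8.e-04 -4.e-04 -1.e+00] yawY 24.1 F [-0.2 -0.2 -0.5] T [-0.   -0.15  0.02] w 1.003 g 0.0
0.125 1357 0.13262609718155957 ((456.7528991699219, -169.5590362548828), (25.981016159057617, 25.793996810913086), 24.033864974975586)
0.012 1030 0.017711706033560107 ((456.9979553222656, -169.77011108398438), (61.71478271484375, 32.454345703125), 24.371061325073242)
```

Call:
{"api": "jog_arm", "payload": {"rows": [[[0, 0.08, -3], [0, 0, 0], 1], [[0, 0.08, -6], [0, 0, 0], 1], [[0, 0.08, -8], [0, 0, 0], 1], [[0, 0.08, -8.8], [0, 0, 0], 1], [[0, 0.08, -8.8], [0, 0, 0], 1], [[0, 0.08, -8.8], [0, 0, 0], 0.15], [[0, 0.08, -8.8], [0, 0, 0], 0.15], [[0, 0.08, -8.8], [0, 0, 0], 0.15]], "newtons": 45}}

```text
clock: 3.2
position: [0.4569, -0.1691, 0.0741]
ee_rot: [1.706, 2.637, 0.0]
force: [-0.8, -0.5, 0.3]
width: 0.723
gripper_force: 0.0
```

Call:
{"api": "jog_arm", "payload": {"rows": [[[0, 0, 0], [0, 0, 0], 0.15], [[0, 0, 0], [0, 0, 0], 0.15], [[0, 0, 0], [0, 0, 0], 0.15], [[0, 0, 0], [0, 0, 0], 0.15]]}}

```text
clock: 3.7
position: [0.4566, -0.1689, 0.0736]
ee_rot: [-1.706, -2.638, 0.0]
force: [-1.3, 0.0, 0.8]
width: 0.287
gripper_force: 1.0
```

```bash
python3 -c "
from h import *
st()"
```

```text
t 3.7 p [ 0.4566 -0.1689  0.0736] z [-1.e-04  0.e+00 -1.e+00] yawY 24.2 F [-1.3  0.   0.8] T [-0.13  0.3   0.02] w 0.287 g 1.0
```

Call:
{"api": "jog_arm", "payload": {"rows": [[[0, 0, 0], [0, 0, 0], 0], [[0, 0, 0], [0, 0, 0], 0], [[0, 0, 0], [0, 0, 0], 0], [[0, 0, 0], [0, 0, 0], 0]]}}

```text
clock: 4.2
position: [0.4566, -0.1689, 0.0736]
ee_rot: [-1.706, -2.638, -0.0]
force: [0.9, -1.1, -4.3]
width: 0.257
gripper_force: 45.0
```

```bash
python3 -c "
from h import *
st()"
```

```text
t 4.2 p [ 0.4566 -0.1689  0.0736] z [-0.e+00  1.e-04 -1.e+00] yawY 24.2 F [ 0.9 -1.1 -4.3] T [-0.02 -0.12  0.05] w 0.257 g 45.0
```

Call:
{"api": "jog_arm", "payload": {"rows": [[[0, 0, 1], [0, 0, 0], 0], [[0, 0, 4], [0, 0, 0], 0], [[0, 0, 8], [0, 0, -6], 0], [[0, 0, 12], [0, 0, -13], 0], [[0.8, 3, 12], [0, 0, -20], 0], [[1.6, 6, 12], [0, 0, -27], 0], [[2.6, 9.5, 12], [0, 0, -34], 0], [[3.6, 13, 12], [0, 0, -40], 0]]}}

```text
clock: 5.2
position: [0.4928, -0.0378, 0.1944]
ee_rot: [2.509, 1.89, 0.001]
force: [0.3, -0.5, -2.1]
width: 0.257
gripper_force: 45.0
```

Call:
{"api": "jog_arm", "payload": {"rows": [[[1, 3, 0], [0, 0, -6], 0], [[2, 6.5, 0], [0, 0, -12.5], 0], [[2.8, 9.6, 0], [0, 0, -12.5], 0], [[2.8, 9.6, 0], [0, 0, -12.5], 0], [[2.8, 9.6, 0], [0, 0, -12.5], 0]]}}

```text
clock: 5.82
position: [0.5204, 0.0566, 0.1939]
ee_rot: [2.697, 1.611, -0.001]
force: [0.0, -0.1, -3.7]
width: 0.259
gripper_force: 45.0
```

```bash
python3 - <<'E'
from h import *
st(); d=grab('wrist','w3'); c=cloud(d); Z=c[...,2]
for lo,hi in((.057,.067),):
    m=(Z>lo)&(Z<hi)&(np.hypot(c[...,0]-.537,c[...,1]-.088)<.08); p=c[m]
    print(lo,len(p),np.median(p[:,2]),cv2.minAreaRect((p[:,:2]*1000).astype(np.float32)))
st()
a=grab('side','side1')['img']
cv2.imwrite('pics/two.png',np.hstack([cv2.resize(d['img'],(400,300)),cv2.resize(a,(400,300))])[...,::-1])
E
```

```text
t 5.83 p [0.5204 0.0566 0.1939] z [-1.e-04 -5.e-04 -1.e+00] yawY -28.29 F [ 0.  -0.1 -3.7] T [-0.11 -0.04  0.  ] w 0.259 g 45.0
0.057 4644 0.061143876343327117 ((540.1366577148438, 90.38427734375), (115.18412780761719, 83.86592864990234), 61.79705047607422)
t 5.88 p [0.5204 0.056  0.1938] z [-3.e-04 -7.e-04 -1.e+00] yawY -28.35 F [ 0.4 -0.5 -3.9] T [-0.03 -0.12 -0.03] w 0.258 g 45.0
```

View pics/two.png

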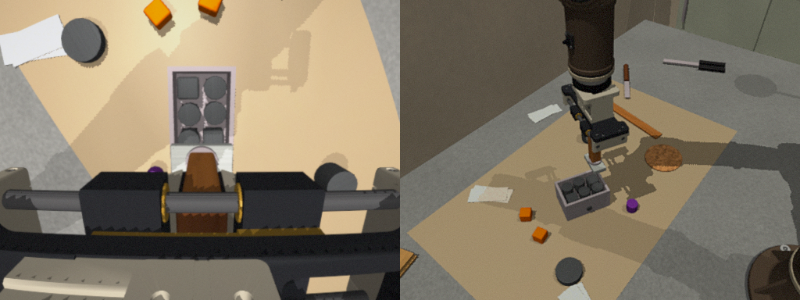

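The picture shows the tamper held upright over the near row, with the box aligned and the orange and purple decoys clear of the path. I'll check where the foot sits relative to the box using the same camera.

```bash
python3 - <<'E'
from h import *
d=dict(np.load('w3.npz')); d['mount']=d['mount']; c=cloud(d); Z=c[...,2]
s=arm.observe(); P=np.array([.5204,.0566]) 
a=np.radians(-28.25); u=np.array([np.cos(a),np.sin(a)]); v=np.array([-u[1],u[0]])
# cloud() uses the state now: shift by difference
c=c.copy(); c[...,:2]+=P-s['position'][:2]
X=(c[...,:2]-P)@u*1000; Y=(c[...,:2]-P)@v*1000
m=(Z>.128)&(Z<.146)&(abs(X)<45)&(abs(Y)<30)
print('foot n',m.sum(),'z',np.median(Z[m]),'x',np.percentile(X[m],[0,1,50,99,100]).round(1),'y',np.percentile(Y[m],[0,1,99,100]).round(1))
m=(Z>.108)&(Z<.128)&(abs(X)<45)&(abs(Y)<30); print('foot front face',m.sum(),Y[m].max() if m.any() else 0, Z[m].min() if m.any() else 0)
m=(Z>.058)&(Z<.066)&(abs(X)<60)&(Y<120)&(Y>-50)
print('rim z',np.median(Z[m]),'x',np.percentile(X[m],[0,1,99,100]).round(1),'y',np.percentile(Y[m],[0,1,99,100]).round(1))
for k,y in enumerate((0,34,68)):
  for x in(-17,17):
    m=(abs(X-x)<8)&(abs(Y-y-2)<8)&(Z<.08); print(k,x,m.sum(),np.median(Z[m]).round(4) if m.any() else None)
E
```

```text
foot n 1939 z 0.13784382845925836 x [-29.8 -29.1   2.   31.1  31.7] y [-12.   -9.9  16.4  16.6]
foot front face 16 16.073569599774657 0.12715126025281764
rim z 0.06135627516090128 x [-40.8 -40.3  42.4  43.1] y [-18.    1.   96.9  97.2]
0 -17 136 0.0615
0 17 150 0.0569
1 -17 255 0.0614
1 17 265 0.0642
2 -17 272 0.0567
2 17 280 0.0582
```

The foot is centred on the box across its width. It needs +3.7 mm along the box's y axis for the near row, then +34 mm for each further row. I'll line up and lower it to just above the slugs.

Call:
{"api": "jog_arm", "payload": {"rows": [[[0.18, 0.36, 0], [0, 0, 0], 0], [[0.18, 0.36, -1.5], [0, 0, 0], 0], [[0.18, 0.36, -3], [0, 0, 0], 0], [[0.18, 0.36, -4.5], [0, 0, 0], 0], [[0.18, 0.36, -5.3], [0, 0, 0], 0], [[0.18, 0.36, -5.6], [0, 0, 0], 0], [[0.18, 0.36, -5.6], [0, 0, 0], 0], [[0.18, 0.36, -5.6], [0, 0, 0], 0]]}}

```text
clock: 6.92
position: [0.5228, 0.0608, 0.1381]
ee_rot: [2.697, 1.611, 0.001]
force: [-0.1, 0.2, -2.7]
width: 0.26
gripper_force: 45.0
```

```bash
python3 -c "
from h import *
st()"
```

```text
t 6.92 p [0.5228 0.0608 0.1381] z [ 9.e-04  1.e-04 -1.e+00] yawY -28.3 F [-0.1  0.2 -2.7] T [-0.04 -0.05 -0.04] w 0.26 g 45.0
```

Call:
{"api": "jog_arm", "payload": {"rows": [[[0, 0, -0.2], [0, 0, 0], 0], [[0, 0, -0.4], [0, 0, 0], 0], [[0, 0, -0.6], [0, 0, 0], 0], [[0, 0, -0.8], [0, 0, 0], 0], [[0, 0, -1.0], [0, 0, 0], 0], [[0, 0, -1.2], [0, 0, 0], 0], [[0, 0, -1.4], [0, 0, 0], 0], [[0, 0, -1.5], [0, 0, 0], 0]]}}

```text
clock: 7.92
position: [0.5225, 0.0607, 0.1228]
ee_rot: [2.697, 1.611, 0.0]
force: [-1.6, -0.2, 2.7]
width: 0.26
gripper_force: 45.0
```

Call:
{"api": "jog_arm", "payload": {"rows": [[[0, 0, -0.08], [0, 0, 0], 0], [[0, 0, -0.15], [0, 0, 0], 0], [[0, 0, -0.15], [0, 0, 0], 0]]}}

```text
clock: 8.3
position: [0.5225, 0.0607, 0.1212]
ee_rot: [2.697, 1.611, 0.0]
force: [-0.8, 0.1, 1.6]
width: 0.258
gripper_force: 45.0
```

Call:
{"api": "jog_arm", "payload": {"rows": [[[0, 0, -0.08], [0, 0, 0], 0], [[0, 0, -0.15], [0, 0, 0], 0], [[0, 0, -0.15], [0, 0, 0], 0]]}}

```text
clock: 8.68
position: [0.5225, 0.0607, 0.1196]
ee_rot: [2.697, 1.611, 0.0]
force: [-0.9, 0.0, 1.5]
width: 0.26
gripper_force: 45.0
```

Call:
{"api": "jog_arm", "payload": {"rows": [[[0, 0, -0.08], [0, 0, 0], 0], [[0, 0, -0.15], [0, 0, 0], 0], [[0, 0, -0.15], [0, 0, 0], 0]]}}

```text
clock: 9.05
position: [0.5225, 0.0607, 0.1181]
ee_rot: [-2.697, -1.611, -0.0]
force: [-0.7, 1.0, 1.4]
width: 0.259
gripper_force: 45.0
```

Call:
{"api": "jog_arm", "payload": {"rows": [[[0, 0, -0.08], [0, 0, 0], 0], [[0, 0, -0.15], [0, 0, 0], 0], [[0, 0, -0.15], [0, 0, 0], 0]]}}

```text
clock: 9.43
position: [0.5225, 0.0607, 0.1166]
ee_rot: [2.697, 1.611, 0.0]
force: [-0.6, -0.3, 0.7]
width: 0.259
gripper_force: 45.0
```

Call:
{"api": "jog_arm", "payload": {"rows": [[[0, 0, -0.08], [0, 0, 0], 0], [[0, 0, -0.15], [0, 0, 0], 0], [[0, 0, -0.15], [0, 0, 0], 0]]}}

```text
clock: 9.8
position: [0.5225, 0.0607, 0.1151]
ee_rot: [2.697, 1.611, 0.0]
force: [0.5, -0.1, 1.2]
width: 0.254
gripper_force: 45.0
```

Call:
{"api": "jog_arm", "payload": {"rows": [[[0, 0, -0.08], [0, 0, 0], 0], [[0, 0, -0.15], [0, 0, 0], 0], [[0, 0, -0.15], [0, 0, 0], 0]]}}

```text
clock: 10.18
position: [0.5225, 0.0607, 0.1136]
ee_rot: [-2.697, -1.611, -0.0]
force: [-0.1, -0.9, 1.1]
width: 0.261
gripper_force: 45.0
```

Call:
{"api": "jog_arm", "payload": {"rows": [[[0, 0, -0.08], [0, 0, 0], 0], [[0, 0, -0.15], [0, 0, 0], 0], [[0, 0, -0.15], [0, 0, 0], 0]]}}

```text
clock: 10.55
position: [0.5225, 0.0607, 0.1121]
ee_rot: [-2.697, -1.611, -0.0]
force: [-0.8, 0.3, 1.1]
width: 0.258
gripper_force: 45.0
```

Call:
{"api": "jog_arm", "payload": {"rows": [[[0, 0, -0.08], [0, 0, 0], 0], [[0, 0, -0.15], [0, 0, 0], 0], [[0, 0, -0.15], [0, 0, 0], 0]]}}

```text
clock: 10.92
position: [0.5225, 0.0607, 0.1107]
ee_rot: [2.697, 1.611, 0.0]
force: [-0.6, -0.1, 4.1]
width: 0.261
gripper_force: 45.0
```

Call:
{"api": "jog_arm", "payload": {"rows": [[[0, 0, -0.04], [0, 0, 0], 0], [[0, 0, -0.08], [0, 0, 0], 0], [[0, 0, -0.08], [0, 0, 0], 0]]}}

```text
clock: 11.3
position: [0.5226, 0.0608, 0.1105]
ee_rot: [2.697, 1.611, 0.001]
force: [-1.8, -1.4, 11.1]
width: 0.263
gripper_force: 45.0
```

Call:
{"api": "jog_arm", "payload": {"rows": [[[0, 0, -0.04], [0, 0, 0], 0], [[0, 0, -0.08], [0, 0, 0], 0], [[0, 0, -0.08], [0, 0, 0], 0], [[0, 0, -0.08], [0, 0, 0], 0]]}}

```text
clock: 11.8
position: [0.5227, 0.0608, 0.1103]
ee_rot: [2.696, 1.611, 0.001]
force: [-4.6, -0.0, 18.6]
width: 0.258
gripper_force: 45.0
```

Call:
{"api": "jog_arm", "payload": {"rows": [[[0, 0, 0], [0, 0, 0], 0], [[0, 0, 0], [0, 0, 0], 0], [[0, 0, 0], [0, 0, 0], 0], [[0, 0, 0], [0, 0, 0], 0], [[0, 0, 0], [0, 0, 0], 0], [[0, 0, 0], [0, 0, 0], 0], [[0, 0, 0], [0, 0, 0], 0], [[0, 0, 0], [0, 0, 0], 0]]}}

```text
clock: 12.8
position: [0.5227, 0.0608, 0.1103]
ee_rot: [2.696, 1.611, 0.001]
force: [-4.6, -0.5, 18.3]
width: 0.261
gripper_force: 45.0
```

```bash
python3 -c "
from h import *
st()"
```

```text
t 12.8 p [0.5227 0.0608 0.1103] z [ 9.e-04 -3.e-04 -1.e+00] yawY -28.3 F [-4.6 -0.5 18.3] T [-0.36  1.26 -0.03] w 0.261 g 45.0
```

The first row met its stop and was held with a steady force. Now the middle row.

Call:
{"api": "jog_arm", "payload": {"rows": [[[0, 0, 0.4], [0, 0, 0], 0], [[0, 0, 1.8], [0, 0, 0], 0], [[0, 0, 3.4], [0, 0, 0], 0], [[0.4, 0.8, 3.4], [0, 0, 0], 0], [[1.1, 2.0, 3.4], [0, 0, 0], 0], [[1.61, 2.99, 3.4], [0, 0, 0], 0], [[1.61, 2.99, 3.4], [0, 0, 0], 0], [[1.61, 2.99, 3.2], [0, 0, 0], 0]]}}

```text
clock: 13.8
position: [0.5384, 0.0905, 0.1407]
ee_rot: [2.697, 1.611, -0.001]
force: [-0.2, 0.5, -2.4]
width: 0.26
gripper_force: 45.0
```

```bash
python3 - <<'E'
from h import *
st(); d=grab('wrist','w4'); c=cloud(d); Z=c[...,2]; s=arm.observe(); P=s['position'][:2]
a=np.radians(-28.25); u=np.array([np.cos(a),np.sin(a)]); v=np.array([-u[1],u[0]])
X=(c[...,:2]-P)@u*1000; Y=(c[...,:2]-P)@v*1000
m=(Z>.082)&(Z<.098)&(abs(X)<45)&(abs(Y)<30)
print('foot z',np.median(Z[m]),'x',np.percentile(X[m],[0,1,99,100]).round(1),'y',np.percentile(Y[m],[0,1,99,100]).round(1))
m=(Z>.058)&(Z<.066)&(abs(X)<60)&(Y<120)&(Y>20)&((abs(X)>37)|(Y>54))
print('rim z',np.median(Z[m]),'x',np.percentile(X[m],[0,1,99,100]).round(1),'y',np.percentile(Y[m],[0,1,99,100]).round(1))
E
```

```text
t 13.8 p [0.5384 0.0905 0.1407] z [-6.e-04 -4.e-04 -1.e+00] yawY -28.28 F [-0.2  0.5 -2.4] T [-0.06 -0.08 -0.02] w 0.26 g 45.0
foot z 0.08462277348647139 x [-29.8 -29.1  31.   31.7] y [-11.7  -9.9  16.3  16.4]
rim z 0.0611083574646173 x [-40.7 -40.3  42.7  43.1] y [20.1 20.7 58.2 58.3]
```

Call:
{"api": "jog_arm", "payload": {"rows": [[[-0.05, -0.09, -0.3], [0, 0, 0], 0], [[-0.05, -0.09, -0.6], [0, 0, 0], 0], [[-0.05, -0.09, -0.8], [0, 0, 0], 0], [[-0.05, -0.09, -1.0], [0, 0, 0], 0], [[-0.05, -0.09, -1.2], [0, 0, 0], 0], [[-0.05, -0.09, -1.4], [0, 0, 0], 0], [[-0.05, -0.09, -1.6], [0, 0, 0], 0], [[-0.05, -0.09, -1.8], [0, 0, 0], 0]]}}

```text
clock: 14.85
position: [0.5381, 0.0896, 0.1231]
ee_rot: [2.697, 1.611, 0.0]
force: [-0.9, -0.8, 2.9]
width: 0.262
gripper_force: 45.0
```

Call:
{"api": "jog_arm", "payload": {"rows": [[[0, 0, -0.2], [0, 0, 0], 0], [[0, 0, -0.4], [0, 0, 0], 0], [[0, 0, -0.6], [0, 0, 0], 0], [[0, 0, -0.75], [0, 0, 0], 0], [[0, 0, -0.9], [0, 0, 0], 0], [[0, 0, -1.0], [0, 0, 0], 0], [[0, 0, -1.1], [0, 0, 0], 0], [[0, 0, -1.1], [0, 0, 0], 0]]}}

```text
clock: 15.85
position: [0.5381, 0.0897, 0.1119]
ee_rot: [2.697, 1.611, 0.0]
force: [0.8, -1.2, -0.0]
width: 0.257
gripper_force: 45.0
```

Call:
{"api": "jog_arm", "payload": {"rows": [[[0, 0, -0.08], [0, 0, 0], 0], [[0, 0, -0.15], [0, 0, 0], 0], [[0, 0, -0.15], [0, 0, 0], 0]]}}

```text
clock: 16.23
position: [0.5381, 0.0897, 0.1106]
ee_rot: [2.697, 1.611, 0.0]
force: [-2.5, -1.6, 3.6]
width: 0.257
gripper_force: 45.0
```

Call:
{"api": "jog_arm", "payload": {"rows": [[[0, 0, -0.04], [0, 0, 0], 0], [[0, 0, -0.08], [0, 0, 0], 0], [[0, 0, -0.12], [0, 0, 0], 0], [[0, 0, -0.12], [0, 0, 0], 0]]}}

```text
clock: 16.73
position: [0.5382, 0.0898, 0.1103]
ee_rot: [2.697, 1.611, 0.001]
force: [-3.7, -2.3, 13.5]
width: 0.258
gripper_force: 45.0
```

Call:
{"api": "jog_arm", "payload": {"rows": [[[0, 0, -0.03], [0, 0, 0], 0], [[0, 0, -0.05], [0, 0, 0], 0], [[0, 0, -0.05], [0, 0, 0], 0], [[0, 0, -0.05], [0, 0, 0], 0]]}}

```text
clock: 17.23
position: [0.5382, 0.0898, 0.1102]
ee_rot: [2.696, 1.611, 0.001]
force: [-5.1, -2.3, 18.2]
width: 0.261
gripper_force: 45.0
```

Call:
{"api": "jog_arm", "payload": {"rows": [[[0, 0, 0], [0, 0, 0], 0], [[0, 0, 0], [0, 0, 0], 0], [[0, 0, 0], [0, 0, 0], 0], [[0, 0, 0], [0, 0, 0], 0], [[0, 0, 0], [0, 0, 0], 0], [[0, 0, 0], [0, 0, 0], 0], [[0, 0, 0], [0, 0, 0], 0], [[0, 0, 0], [0, 0, 0], 0]]}}

```text
clock: 18.23
position: [0.5382, 0.0898, 0.1102]
ee_rot: [2.697, 1.611, 0.001]
force: [-4.6, -3.4, 17.8]
width: 0.26
gripper_force: 45.0
```

The middle row is seated at the same depth (TCP 0.1102) with a steady 18 N reading, about 21 N on the slugs. Now the far row.

Call:
{"api": "jog_arm", "payload": {"rows": [[[0, 0, 0.4], [0, 0, 0], 0], [[0, 0, 1.8], [0, 0, 0], 0], [[0, 0, 3.4], [0, 0, 0], 0], [[0.4, 0.8, 3.4], [0, 0, 0], 0], [[1.1, 2.0, 3.4], [0, 0, 0], 0], [[1.61, 2.99, 3.4], [0, 0, 0], 0], [[1.61, 2.99, 3.4], [0, 0, 0], 0], [[1.61, 2.99, 3.2], [0, 0, 0], 0]]}}

```text
clock: 19.23
position: [0.554, 0.1195, 0.1405]
ee_rot: [2.697, 1.611, -0.001]
force: [-0.3, 0.5, -3.8]
width: 0.26
gripper_force: 45.0
```

```bash
python3 - <<'E'
from h import *
st(); d=grab('wrist','w5'); c=cloud(d); Z=c[...,2]; s=arm.observe(); P=s['position'][:2]
a=np.radians(-28.25); u=np.array([np.cos(a),np.sin(a)]); v=np.array([-u[1],u[0]])
X=(c[...,:2]-P)@u*1000; Y=(c[...,:2]-P)@v*1000
m=(Z>.082)&(Z<.098)&(abs(X)<45)&(abs(Y)<30)
print('foot z',np.median(Z[m]),'x',np.percentile(X[m],[0,1,99,100]).round(1),'y',np.percentile(Y[m],[0,1,99,100]).round(1))
m=(Z>.058)&(Z<.066)&(abs(X)<60)&(Y<60)&(Y>17.5)
print('rim z',np.median(Z[m]),'x',np.percentile(X[m],[0,1,99,100]).round(1),'y',np.percentile(Y[m],[0,1,99,100]).round(1))
E
```

```text
t 19.23 p [0.554  0.1195 0.1405] z [-6.e-04 -4.e-04 -1.e+00] yawY -28.28 F [-0.3  0.5 -3.8] T [ 0.   -0.06  0.01] w 0.26 g 45.0
foot z 0.08435106079005311 x [-29.7 -29.1  31.   31.6] y [-11.6 -10.   16.2  16.5]
rim z 0.06104412107093019 x [-40.4 -39.7  42.1  43. ] y [17.7 18.  25.8 25.9]
```

Call:
{"api": "jog_arm", "payload": {"rows": [[[0, 0, -0.3], [0, 0, 0], 0], [[0, 0, -0.6], [0, 0, 0], 0], [[0, 0, -0.8], [0, 0, 0], 0], [[0, 0, -1.0], [0, 0, 0], 0], [[0, 0, -1.2], [0, 0, 0], 0], [[0, 0, -1.4], [0, 0, 0], 0], [[0, 0, -1.6], [0, 0, 0], 0], [[0, 0, -1.8], [0, 0, 0], 0]]}}

```text
clock: 20.27
position: [0.5543, 0.1197, 0.1232]
ee_rot: [2.697, 1.611, 0.001]
force: [-1.9, -0.8, 3.8]
width: 0.263
gripper_force: 45.0
```

Call:
{"api": "jog_arm", "payload": {"rows": [[[0, 0, -0.2], [0, 0, 0], 0], [[0, 0, -0.4], [0, 0, 0], 0], [[0, 0, -0.6], [0, 0, 0], 0], [[0, 0, -0.75], [0, 0, 0], 0], [[0, 0, -0.9], [0, 0, 0], 0], [[0, 0, -1.0], [0, 0, 0], 0], [[0, 0, -1.1], [0, 0, 0], 0], [[0, 0, -1.1], [0, 0, 0], 0]]}}

```text
clock: 21.28
position: [0.5542, 0.1196, 0.1117]
ee_rot: [-2.697, -1.611, -0.0]
force: [0.0, -0.9, 1.8]
width: 0.262
gripper_force: 45.0
```

Call:
{"api": "jog_arm", "payload": {"rows": [[[0, 0, -0.08], [0, 0, 0], 0], [[0, 0, -0.15], [0, 0, 0], 0], [[0, 0, -0.15], [0, 0, 0], 0]]}}

```text
clock: 21.65
position: [0.5543, 0.1196, 0.1106]
ee_rot: [2.697, 1.611, 0.001]
force: [-0.2, -0.0, 5.7]
width: 0.256
gripper_force: 45.0
```

Call:
{"api": "jog_arm", "payload": {"rows": [[[0, 0, -0.04], [0, 0, 0], 0], [[0, 0, -0.08], [0, 0, 0], 0], [[0, 0, -0.12], [0, 0, 0], 0], [[0, 0, -0.12], [0, 0, 0], 0]]}}

```text
clock: 22.15
position: [0.5544, 0.1198, 0.1103]
ee_rot: [2.697, 1.611, 0.001]
force: [-4.5, -1.6, 16.0]
width: 0.258
gripper_force: 45.0
```

Call:
{"api": "jog_arm", "payload": {"rows": [[[0, 0, -0.02], [0, 0, 0], 0], [[0, 0, -0.02], [0, 0, 0], 0], [[0, 0, -0.02], [0, 0, 0], 0], [[0, 0, -0.02], [0, 0, 0], 0], [[0, 0, -0.02], [0, 0, 0], 0], [[0, 0, -0.02], [0, 0, 0], 0], [[0, 0, -0.02], [0, 0, 0], 0], [[0, 0, -0.02], [0, 0, 0], 0]]}}

```text
clock: 23.15
position: [0.5544, 0.1198, 0.1103]
ee_rot: [2.697, 1.611, 0.001]
force: [-3.6, -1.0, 17.9]
width: 0.26
gripper_force: 45.0
```

Call:
{"api": "jog_arm", "payload": {"rows": [[[0, 0, 0], [0, 0, 0], 0], [[0, 0, 0.4], [0, 0, 0], 0], [[0, 0, 2], [0, 0, 0], 0], [[0, 0, 5], [0, 0, 0], 0], [[0, 0, 8.5], [0, 0, 0], 0], [[-1, -4, 8.5], [0, 0, 0], 0], [[-2, -8, 8.5], [0, 0, 0], 0], [[-2, -8, 8.5], [0, 0, 0], 0]]}}

```text
clock: 24.15
position: [0.5334, 0.0354, 0.1943]
ee_rot: [2.7, 1.603, -0.003]
force: [0.7, -0.3, -2.7]
width: 0.262
gripper_force: 45.0
```

```bash
python3 - <<'E'
from h import *
st(); d=grab('wrist','w6'); c=cloud(d); Z=c[...,2]
C=np.array([.5395,.0893]); a=np.radians(-28.25); u=np.array([np.cos(a),np.sin(a)]); v=np.array([-u[1],u[0]])
e=grab('top','top6'); ct=cloud(e)
for nm,cc in(('wrist',c),('top',ct)):
  X=(cc[...,:2]-C)@u*1000; Y=(cc[...,:2]-C)@v*1000; z=cc[...,2]
  for y in(-34,0,34):
    for x in(-17,17):
      m=(abs(X-x)<8)&(abs(Y-y)<8)&(z<.08); print(nm,y,x,m.sum(),np.median(z[m]).round(4) if m.any() else None)
cv2.imwrite('pics/two6.png',np.hstack([cv2.resize(d['img'],(400,300)),cv2.resize(e['img'],(400,300))])[...,::-1])
E
```

```text
t 24.15 p [0.5334 0.0354 0.1943] z [-9.0e-04 -2.4e-03 -1.0e+00] yawY -28.61 F [ 0.7 -0.3 -2.7] T [ 0.03 -0.09  0.04] w 0.262 g 45.0
wrist -34 -17 220 0.0428
wrist -34 17 209 0.043
wrist 0 -17 239 0.043
wrist 0 17 228 0.0429
wrist 34 -17 244 0.0432
wrist 34 17 239 0.0431
top -34 -17 0 None
top -34 17 0 None
top 0 -17 0 None
top 0 17 0 None
top 34 -17 0 None
top 34 17 0 None
```

View pics/two6.png

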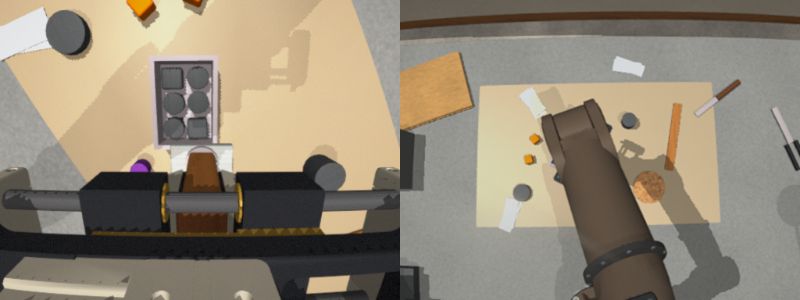

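The wrist view shows all six slugs level, with tops at 42.8 to 43.2 mm, and the bystanders untouched. Back to the cork pad, which is clear at about (650,187) in the right half.

Call:
{"api": "jog_arm", "payload": {"rows": [[[-1.2, -3, 0], [0, 0, 0], 0], [[-2.4, -6.5, 0], [0, 0, 0], 0], [[-3.8, -10, 0], [0, 0, 0], 0], [[-5.2, -14, 0], [0, 0, 0], 0], [[-6.6, -18, 0], [0, 0, 0], 0], [[-7.8, -20.9, 0], [0, 0, 0], 0], [[-7.8, -20.9, 0], [0, 0, 0], 0], [[-7.8, -20.9, 0], [0, 0, 0], 0]]}}

```text
clock: 25.25
position: [0.457, -0.168, 0.1942]
ee_rot: [-2.695, -1.613, -0.002]
force: [-0.1, 0.7, -3.1]
width: 0.263
gripper_force: 45.0
```

Call:
{"api": "jog_arm", "payload": {"rows": [[[0, 0, -2], [0, 0, 0], 0], [[0, 0, -4.5], [0, 0, 0], 0], [[0, 0, -7], [0, 0, 0], 0], [[0, 0, -9], [0, 0, 0], 0], [[0, 0, -10], [0, 0, 0], 0], [[0, 0, -10.5], [0, 0, 0], 0], [[0, 0, -10.5], [0, 0, 0], 0], [[0, 0, -10.5], [0, 0, 0], 0]]}}

```text
clock: 26.25
position: [0.4567, -0.1695, 0.0896]
ee_rot: [2.696, 1.611, 0.001]
force: [0.3, 0.0, -4.6]
width: 0.262
gripper_force: 45.0
```

```bash
python3 - <<'E'
from h import *
st(); d=grab('wrist','w7'); c=cloud(d); hsv=cv2.cvtColor(d['img'],cv2.COLOR_RGB2HSV); s=arm.observe(); P=s['position'][:2]
m=(hsv[...,1]>110)&(c[...,2]<.011)&(c[...,2]>.003)&(np.hypot(*(c[...,:2]-P).transpose(2,0,1))<.075)
p=c[m]; print('pad',m.sum(),np.median(p[:,2]),cv2.minEnclosingCircle((p[:,:2]*1000).astype(np.float32)))
t=dict(np.load('top0.npz')); ct=cloud(t)
m=(ct[...,2]>.003)&(ct[...,2]<.011)&(np.hypot(ct[...,0]-.455,ct[...,1]+.17)<.07)&(cv2.cvtColor(t['img'],cv2.COLOR_RGB2HSV)[...,1]>120)
p=ct[m]; print('top0',m.sum(),cv2.minEnclosingCircle((p[:,:2]*1000).astype(np.float32)))
E
```

```text
t 26.25 p [ 0.4567 -0.1695  0.0896] z [ 1.1e-03 -4.0e-04 -1.0e+00] yawY -28.3 F [ 0.3  0.  -4.6] T [-0.03 -0.08  0.01] w 0.262 g 45.0
pad 5018 0.0052915052552233235 ((449.0240478515625, -174.31956481933594), 54.57912826538086)
top0 759 ((446.73394775390625, -175.33389282226562), 53.665245056152344)
```

View pics/w7.png

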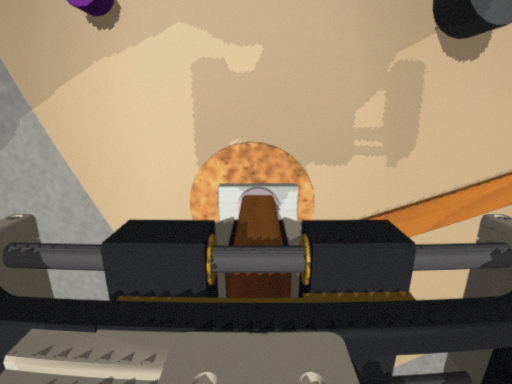

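The view shows the tamper over the pad, with the foot at (258,200) and the pad at (252,200). The pad centre is (0.449, -0.174), so I shift to it and lower slowly.

Call:
{"api": "jog_arm", "payload": {"rows": [[[-0.4, -0.25, 0], [0, 0, 0], 0], [[-0.75, -0.5, -0.4], [0, 0, 0], 0], [[-0.75, -0.5, -0.7], [0, 0, 0], 0], [[-0.75, -0.5, -0.9], [0, 0, 0], 0], [[-0.75, -0.5, -1.1], [0, 0, 0], 0], [[-0.75, -0.5, -1.3], [0, 0, 0], 0], [[-0.75, -0.5, -1.45], [0, 0, 0], 0], [[-0.75, -0.5, -1.45], [0, 0, 0], 0]]}}

```text
clock: 27.3
position: [0.4486, -0.1743, 0.0744]
ee_rot: [-2.697, -1.611, 0.0]
force: [0.2, 0.4, -2.1]
width: 0.262
gripper_force: 45.0
```

Call:
{"api": "jog_arm", "payload": {"rows": [[[0, 0, -0.05], [0, 0, 0], 0], [[0, 0, -0.1], [0, 0, 0], 0], [[0, 0, -0.1], [0, 0, 0], 0], [[0, 0, -0.1], [0, 0, 0], 0]]}}

```text
clock: 27.8
position: [0.4487, -0.1744, 0.0735]
ee_rot: [2.697, 1.611, 0.0]
force: [0.2, 0.1, -2.7]
width: 0.261
gripper_force: 45.0
```

Call:
{"api": "jog_arm", "payload": {"rows": [[[0, 0, -0.03], [0, 0, 0], 0], [[0, 0, -0.06], [0, 0, 0], 0], [[0, 0, -0.06], [0, 0, 0], 0], [[0, 0, -0.06], [0, 0, 0], 0]]}}

```text
clock: 28.3
position: [0.4487, -0.1744, 0.0732]
ee_rot: [2.697, 1.611, 0.0]
force: [-3.4, 1.1, 5.3]
width: 0.257
gripper_force: 45.0
```

It is standing on the cork. I ease off the press and release.

Call:
{"api": "jog_arm", "payload": {"rows": [[[0, 0, 0.04], [0, 0, 0], 0], [[0, 0, 0.04], [0, 0, 0], 0], [[0, 0, 0.04], [0, 0, 0], 0.35], [[0, 0, 0.04], [0, 0, 0], 0.5], [[0, 0, 0.04], [0, 0, 0], 0.7], [[0, 0, 0.04], [0, 0, 0], 0.7], [[0, 0, 0.04], [0, 0, 0], 0.7], [[0, 0, 0.04], [0, 0, 0], 0.7]]}}

```text
clock: 29.3
position: [0.4487, -0.1744, 0.0733]
ee_rot: [2.697, 1.611, 0.0]
force: [-0.9, -0.4, -0.2]
width: 0.699
gripper_force: 0.0
```

```bash
python3 -c "
from h import *
st()"
```

```text
t 29.3 p [ 0.4487 -0.1744  0.0733] z [ 1.e-04 -0.e+00 -1.e+00] yawY -28.3 F [-0.9 -0.4 -0.2] T [-0.01 -0.1   0.01] w 0.699 g 0.0
```

Call:
{"api": "jog_arm", "payload": {"rows": [[[0, 0, 1], [0, 0, 0], 0.7], [[0, 0, 4], [0, 0, 0], 0.7], [[0, 0, 8], [0, 0, 0], 0.7], [[0, 0, 12], [0, 0, 0], 0.7], [[0, 0, 16], [0, 0, 0], 0.7], [[-4, -6, 18], [0, 0, 0], 0.7], [[-8, -12, 18], [0, 0, 0], 0.7], [[-10, -17, 18], [0, 0, 0], 0.7]]}}

```text
clock: 30.3
position: [0.3529, -0.3342, 0.2546]
ee_rot: [2.695, 1.611, 0.001]
force: [0.3, -0.5, -0.6]
width: 0.696
gripper_force: 0.0
```

Call:
{"api": "jog_arm", "payload": {"rows": [[[-3, -6, 0], [0, 0, 0], 0.7], [[-6, -12, 0], [0, 0, 0], 0.7], [[-6, -12, 0], [0, 0, 0], 0.7], [[-6, -12, 0], [0, 0, 0], 0.7], [[-6, -12, 0], [0, 0, 0], 0.7]]}}

```text
clock: 30.92
position: [0.2953, -0.4514, 0.2534]
ee_rot: [-2.695, -1.614, -0.001]
force: [0.4, -0.0, 0.2]
width: 0.701
gripper_force: 0.0
```

```bash
python3 - <<'E'
from h import *
st(); d=grab('side','s8'); e=grab('top','t8')
cs=cloud(d); m=(np.hypot(cs[...,0]-.449,cs[...,1]+.174)<.05)
for lo,hi in((.127,.14),(.012,.022)):
    p=cs[m&(cs[...,2]>lo)&(cs[...,2]<hi)]; print(len(p),np.median(p[:,2]),cv2.minAreaRect((p[:,:2]*1000).astype(np.float32)))
C=np.array([.538,.089]); a=np.radians(-28.25); u=np.array([np.cos(a),np.sin(a)]); v=np.array([-u[1],u[0]]); c=cloud(e)
X=(c[...,:2]-C)@u*1000; Y=(c[...,:2]-C)@v*1000
print([np.median(c[(abs(X-x)<7)&(abs(Y-y)<7)][:,2]).round(4) for y in(-34,0,34) for x in(-17,17)])
cv2.imwrite('pics/fin.png',np.hstack([cv2.resize(d['img'],(400,300)),cv2.resize(e['img'],(400,300))])[...,::-1])
E
```

```text
t 30.93 p [ 0.2953 -0.4514  0.2534] z [ 7.e-04  5.e-04 -1.e+00] yawY -28.15 F [ 0.4 -0.   0.2] T [-0.04 -0.08 -0.03] w 0.701 g 0.0
117 0.13166813179147713 ((447.91607666015625, -174.57843017578125), (27.575769424438477, 27.394746780395508), 55.49980163574219)
183 0.016915627947506978 ((448.001708984375, -174.03167724609375), (32.73440170288086, 62.39832305908203), 61.315006256103516)
[np.float64(0.0436), np.float64(0.0432), np.float64(0.043), np.float64(0.043), np.float64(0.0429), np.float64(0.0427)]
```

View pics/fin.png

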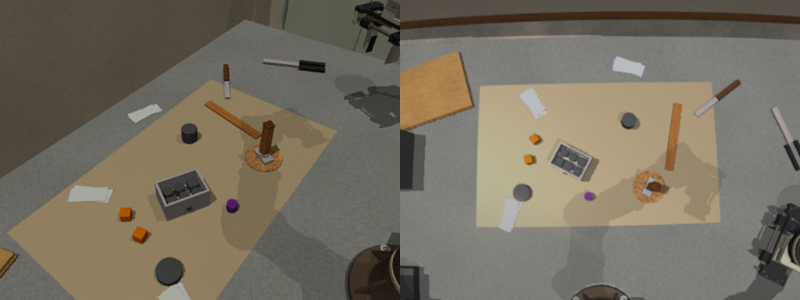

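The final views show the tamper upright on the pad centre (side view (265,140)), all six slugs level at about 43 mm, and everything else in place with the robot clear.

```bash
python3 -c "
from cell import arm
print(arm.sign_off())"
```

```text
the job is handed in; nothing more can be done
None
```

All six slugs are fully seated and level, tops at about 43 mm; each row was held for about a second at roughly 21 N. The tamper stands upright on its cork pad, nothing else was moved, and the job was handed in at 31 s.

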